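# Close the isolator, then switch the interlocked selector

### The arm

A 6-joint arm with a two-finger parallel gripper is mounted at the origin on a cart in front of the work surface, level with it; the furniture and walls round the work are solid. World frame = base frame: x ahead of the robot, y to its left, z up, the work surface at z = 0. Lengths are in m, angles in degrees, forces in N, time in s.
With the tool pointing down it reaches from about 0.3 to 0.75 m from the base axis. Payload 8.5 kg.
Tool frame: the origin (TCP) lies midway between the tips of the shut fingers; the grasp point (between the pads) lies 19 mm behind it (env.hold_point_z is the distance from the TCP to the grasp point, in m); z points along the fingers, y is the line along which they close (so a half turn about z gives the same grasp; the last joint's range is limited). The gripper opens to 85 mm and grips with 20 to 120 N. Pads are 22 mm wide; open, the fingers measure 114 mm over their backs; the gripper's body (76 mm by 85 mm) begins 54 mm behind the grasp point. The pads swing forward as they close: fully open they stand 13 mm farther back than shut.
Start: joints at [-76.851, 21.807, 74.336, -0, 83.858, -12.336], TCP at [0.237, -0.496, 0.231] pointing down, gripper open.
Joint ranges: [-178.18, 178.18], [-50.72, 133.34], [12.68, 142.11], [-81.47, 261.47], [9.98, 163.14], [-165.26, 165.26]. Speed limits (degrees/s): [136.94, 136.94, 180, 180, 180, 180].

### API

Orientations are given as a 3x3 rotation matrix whose columns are the frame's x, y, z axes.
In Python, from rig import observe, get_image, camera_info, env gives the robot as it stands.
- The arm moves only by the tool drive_tool, never from a script. Its arguments are lists of equal length, an entry for each row: "offset": the shift along the tool's x, y, z in units of 40 mm (1.0 is 40 mm), a list of three; "turn": the turn, a rotation vector about the tool's x, y, z in units of 6 degrees (1.0 is 6 degrees), a list of three; "hand": the opening, from 0 (shut) to 1 (fully open). A call has exactly 10 rows; each row shifts and turns the commanded pose from where the row before left it, along the tool's axes as they then stand; what a row does not reach is not made up. A row lasts 1/8 s, in which the tool goes at most 62.5 mm and 10.7 degrees, less where a joint would pass 70% of its speed; a pose out of reach is approached as far as the arm can. A call is refused whole if a number of a shift passes 1 or a number of a turn 1, either way. A call with a gripper value outside its range is refused whole. The fingers move at their own pace and stop on an object; "newtons" is the grip in N (left out, the last holds). Time passes only in rows, so rows that do not move let the fingers close, or fill a call up. It gives the time, the measured TCP pose, the force, the opening and the grip force at its end, in the units of the state.
- observe(): the state, without advancing time (a new reading comes with each control period).
- get_image(name): name is "scene" or "side" or "wrist"; returns the picture (400x640x3 uint8, blue, green, red); there is no depth.
- camera_info(name): a dict with "fx", "fy", "cx", "cy" (pixels), "world_to_cam" (4x4, takes a point from world to camera coordinates). Camera axes: x right, y down, z forward; pixel columns grow to the right and rows downward; lengths in m; the calibration is good to about 2 mm. The wrist camera is an equidistant fisheye: a pixel r from the principal point sees the ray r / f radians off the axis. A picture is of the moment at which its call begins: read the wrist's pose just before it. camera_info takes no time and is no camera call; for the wrist camera it gives the pose at the moment of the call.
- env.close_job(): hands the job in; it is judged then, once.
The state is a dict: "time_s": time; "q": joint angles; "qvel": joint speeds; "joint_efforts": joint torques, N m; "position": TCP position; "tool_rot": TCP orientation; "ft_force": force on the tool from outside, world axes, zero at the start; "wrist_torque": the same for the moment, N m; "grip_width": finger opening in m; "gripper_force": force on a finger pad.
Only numpy, scipy, OpenCV 4.12 (cv2) and the standard library are available. Lean on these libraries where they do the work, as an engineer would, in place of code of your own. Each camera call takes 0.05 s, during which the arm holds its last target. There are 200 camera calls.

### The job

Switch the valve block over to its other line: first swing the long isolator lever towards the robot side (anticlockwise seen from above) until you feel it come fully home against its stop, which frees the interlock; then swing the short selector lever anticlockwise, away from the robot, all the way to its stop. Go by feel and force neither lever: about 6 to 10 N at the grip is enough, 20 N is too much. Leave the isolator closed and the things standing around undisturbed.

Things in the scene. Friction and masses are not known exactly. Their poses are not given: they have to be found in the camera images.
- valve_block: grey metal valve block, 110 (x) x 200 (y) x 58 mm high, fixed to the worktop, its mechanism enclosed. Origin at the centre of its underside; x points away from the robot (three fittings stick out 24 mm there), y to the isolator's end, z up. Spindles at y = +55 mm (isolator) and -55 mm (selector), x = 0. Lever arms are level, 14 mm wide, z = 66 to 74 mm, hubs to 79 mm
- isolator_axis (a point): point on the isolator's spindle axis (vertical), 95 mm above the worktop, fixed to the block
- selector_axis (a point): point on the selector's spindle axis (vertical), 95 mm above the worktop, fixed to the block
- isolator_grip (a point): centre of the long isolator lever's grip: an upright black round rod, 14 mm diameter, from z = 74 to 120 mm, at the end of the 80 mm arm (80 mm from isolator_axis); this point is at z = 95 mm. With the lever at 0 the arm points 60 degrees anticlockwise from the block's x
- selector_grip (a point): centre of the short selector lever's grip: an upright black round knob, 25 mm diameter, from z = 82 to 110 mm (widest 89 to 104 mm), at the end of the 60 mm arm (60 mm from selector_axis); this point is at z = 95 mm. With the lever at 0 the arm points 120 degrees clockwise from the block's x
- isolator (a joint): isolator angle, rad, grows anticlockwise from above; starts at 0 to 0.2 (open). Turns with 2 N at the grip (friction; stays where left), 1 to 2 N more in the last 0.3 rad. Its stop is trimmed anew each time: home lies between 0.65 and 1.48 and shows only as a firm rise of force. The selector comes free only within about 0.05 rad of home; pressed home with 6 to 10 N at the grip it is right
- selector (a joint): selector angle, rad, grows anticlockwise from above; starts near 0, where the interlock bolt holds it with about 0.08 rad of play until the isolator is home. Then it turns with about 2 N at the grip, stays where it is left, and meets a firm stop at 1.30, where it is to be left
- interlock: the interlock inside the block (not visible, nothing to handle); its origin is that of valve_block. Isolator and selector press on it inside, at 30 mm and about 27 to 36 mm from their axes, so a push at a grip arrives two to three times as strong
- std_amber: small brown bottle with black cap, 46 mm diameter, 88 mm high, stands loose behind the block: leave alone. Origin at the centre of its underside
- std_amber_2: smaller brown bottle with black cap, 38 mm diameter, 72 mm high, stands loose behind the block: leave alone. Origin at the centre of its underside
- filter_tin: round white tin with lid, 53 mm diameter, 42 mm high, stands loose on the robot's side of the block: leave alone. Origin at the centre of its underside
- timer: flat white lab timer, 58 x 62 x 18 mm, lies loose to the right of the block: leave alone. Origin at the centre of its underside
- ballpen: ballpoint pen, 145 mm long, 9 mm thick, lies loose: leave alone. Origin under its middle
- forceps: steel forceps, 133 mm long, 8 mm thick, lie loose: leave alone. Origin under their middle

How it is judged:
By the outcome, as a careful person would: the job done as asked, in the order asked, and still so for the second after the job is handed in, with the robot touching nothing.
It also fails if it takes over 69 s, if anything falls off the work surface, if the arm or the gripper's body presses on something with over 40 N, if the wrist force passes 120 N, or if a joint passes its speed limit or range.

## Working session

There is one attempt and no reset: what is moved stays moved. The work goes in short steps, Python scripts to look and compute and a tool call to move; the robot and the scene stay as the last step left them, time stands still between calls to the robot, and variables do not carry over. Pictures are saved under pics/ and viewed, at most 10 in all, crops included, and the job is handed in when it is done.

Besides the shell and the picture viewer there is one more tool, called as name(argument=value, ...) on one line, values as JSON. drive_tool: Moves the arm, as the interface text tells. Its arguments: {"type":"object","properties":{"offset":{"type":"array"},"turn":{"type":"array"},"hand":{"type":"array"},"newtons":{"type":"number"}},"required":["offset","turn","hand"]}

```bash
ls; mkdir -p pics
python3 - <<'E'
from rig import *
import cv2,numpy as np
for n in ("scene","side"):
    cv2.imwrite(f"pics/{n}0.png",get_image(n))
    c=camera_info(n);print(n,c)
s=observe();print(s["time_s"],s["position"],s["tool_rot"],s["ft_force"],env.hold_point_z)
E
```

```text
pics
scene {'fx': 408.0505637881692, 'fy': 408.0505637881692, 'cx': 316.8329863226249, 'cy': 202.27943449211259, 'world_to_cam': array([[-0.68935521, -0.72410074,  0.02162204,  0.35418048],
       [-0.43076843,  0.38573589, -0.81587155,  0.33151744],
       [ 0.5824328 , -0.57173939, -0.57782879,  0.59093094],
       [ 0.        ,  0.        ,  0.        ,  1.        ]])}
side {'fx': 366.86524556873894, 'fy': 366.86524556873894, 'cx': 314.2590487224826, 'cy': 202.99046836482745, 'world_to_cam': array([[ 0.41513579, -0.9095882 ,  0.017652  , -0.27129948],
       [-0.3878666 , -0.19450673, -0.90095873,  0.29527787],
       [ 0.82293486,  0.36717359, -0.43354558,  0.46725578],
       [ 0.        ,  0.        ,  0.        ,  1.        ]])}
0.1 [ 0.23658338 -0.49621529  0.23076472] [[ 9.02696893e-01  4.30276892e-01 -3.39835485e-04]
 [ 4.30276952e-01 -9.02695992e-01  1.30061598e-03]
 [ 2.52856871e-04 -1.32028538e-03 -9.99999096e-01]] [-0.56508636 -0.20902379  0.34909693] 0.0187
```

View pics/scene0.png

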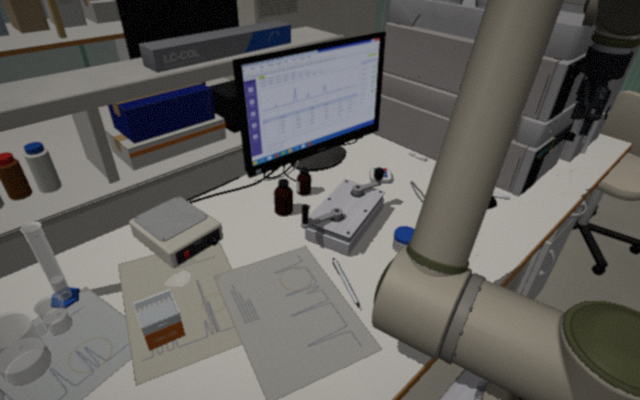

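View pics/side0.png

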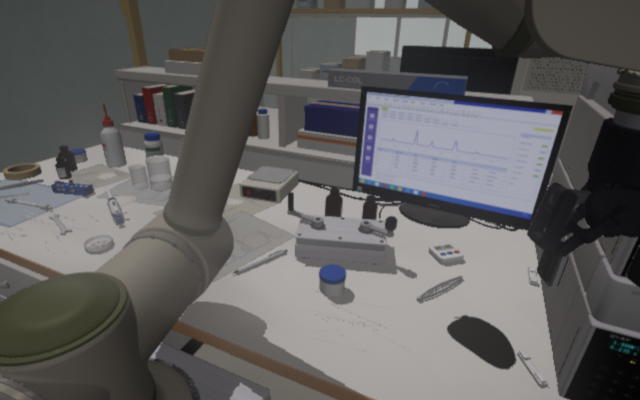

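The block is at about (345,215) in scene and (345,240) in side. The isolator grip is at scene (306,213) / side (291,203), and the selector knob at scene (378,173) / side (391,223). I'll enlarge both.

Run:
```python
import cv2,numpy as np
a=cv2.imread("pics/scene0.png")[155:265,260:440]; b=cv2.imread("pics/side0.png")[175:305,270:470]
a=cv2.convertScaleAbs(a,alpha=1.3,beta=25); b=cv2.convertScaleAbs(b,alpha=1.3,beta=25)
cv2.imwrite("pics/sc1.png",cv2.resize(a,None,fx=4,fy=4,interpolation=cv2.INTER_CUBIC))
cv2.imwrite("pics/si1.png",cv2.resize(b,None,fx=4,fy=4,interpolation=cv2.INTER_CUBIC))
```

```text
(no output)
```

View pics/sc1.png

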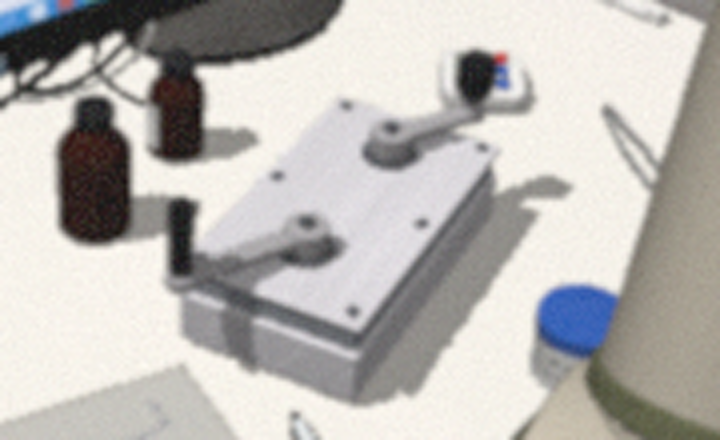

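View pics/si1.png

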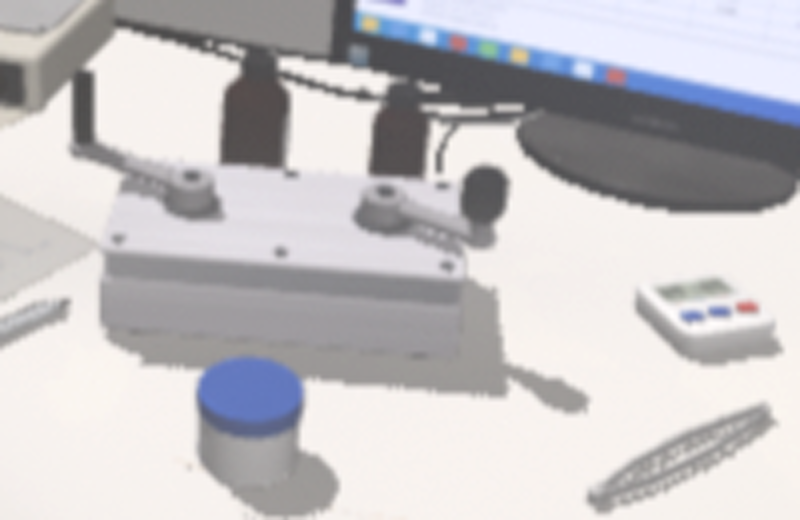

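Scene crop: rod from (182,203) to (180,272), knob (475,77), hub tops (308,222) and (390,128). Side crop: rod from (83,72) to (83,143), knob (485,194), hubs (193,178) and (384,191). Next I'll triangulate these.

```bash
cat > h.py <<'E'
import cv2,numpy as np
from rig import *
C={n:camera_info(n) for n in("scene","side")}
K={n:np.array([[c["fx"],0,c["cx"]],[0,c["fy"],c["cy"]],[0,0,1]]) for n,c in C.items()}
P={n:K[n]@C[n]["world_to_cam"][:3] for n in C}
def tri(a,b):
    X=cv2.triangulatePoints(P["scene"],P["side"],np.float64(a).reshape(2,1),np.float64(b).reshape(2,1))[:,0];X=X[:3]/X[3]
    r=[np.linalg.norm((P[n]@np.r_[X,1])[:2]/(P[n]@np.r_[X,1])[2]-p) for n,p in(("scene",a),("side",b))]
    return X,r
sc=lambda u,v:np.array([u/4-.375+260,v/4-.375+155]); si=lambda u,v:np.array([u/4-.375+270,v/4-.375+175])
E
python3 - <<'E'
from h import *
pts=dict(rod=((181,238),(84,108)),rodtop=((182,203),(83,72)),knob=((475,77),(485,194)),ihub=((308,222),(193,178)),shub=((390,128),(384,191)),
 amber=((96,105),(262,55)),amber2=((178,57),(404,90)),tin=((583,314),(250,392)),timer=((488,85),(708,312)),
 scr_nl=((352,312),(118,239)),scr_fr=((346,105),(442,186)),scr_nr=((482,148),(447,266)))
for k,(a,b) in pts.items():
    X,r=tri(sc(*a),si(*b));print(k,X.round(4),np.round(r,1)); pts[k]=X
d=pts["ihub"]-pts["shub"];print(np.linalg.norm(d),np.degrees(np.arctan2(d[1],d[0]))-90)
for a,b in(("rod","ihub"),("knob","shub")):
    e=pts[a]-pts[b];print(np.hypot(*e[:2]),np.degrees(np.arctan2(e[1],e[0])))
E
```

```text
rod [0.5401 0.0119 0.0965] [0.1 0.1]
rodtop [0.5393 0.0121 0.1198] [0.1 0.1]
knob [ 0.5428 -0.2296  0.0953] [0.1 0.1]
ihub [ 0.5239 -0.0671  0.0763] [0.3 0.3]
shub [ 0.5566 -0.1706  0.0768] [0.2 0.2]
amber [ 0.6795 -0.0469  0.0878] [0.2 0.2]
amber2 [ 0.7077 -0.1379  0.071 ] [0.3 0.4]
tin [ 0.3979 -0.1552  0.0393] [0.5 0.6]
timer [ 0.6177 -0.3496  0.0082] [0.7 1.1]
scr_nl [ 0.4699 -0.0459  0.0583] [0. 0.]
scr_fr [ 0.6101 -0.1913  0.0589] [0.2 0.2]
scr_nr [ 0.5227 -0.218   0.0586] [0.1 0.1]
0.10855212403434113 17.549820739998538
0.08067403091906306 78.42209709340611
0.0605052097712098 -103.20794707052657
```

drive_tool(offset=[[0.8, -0.48, 0], [0.8, -0.48, 0], [0.8, -0.48, 0], [0.8, -0.48, 0], [0.8, -0.48, 0], [0.8, -0.48, 0], [0.8, -0.48, 0], [0.8, -0.48, 0], [0.8, -0.48, 0], [0.8, -0.48, 0]], turn=[[0, 0, 0], [0, 0, 0], [0, 0, 0], [0, 0, 0], [0, 0, 0], [0, 0, 0], [0, 0, 0], [0, 0, 0], [0, 0, 0], [0, 0, 0]], hand=[0, 0, 0, 0, 0, 0, 0, 0, 0, 0], newtons=40)

```text
time_s: 1.35
position: [0.4433, -0.1843, 0.2311]
tool_rot: [[0.903, 0.43, -0.0], [0.43, -0.903, 0.0], [-0.0, -0.0, -1.0]]
ft_force: [0.6, 0.0, -0.9]
grip_width: -0.0
gripper_force: 0.0
```

drive_tool(offset=[[0.8, -0.48, 0], [0.8, -0.48, 0], [0.8, -0.48, 0], [0.8, -0.48, 0], [0.8, -0.48, 0], [0.8, -0.48, 0], [0, 0, 0], [0, 0, 0], [0, 0, 0], [0, 0, 0]], turn=[[0, 0, 0], [0, 0, 0], [0, 0, 0], [0, 0, 0], [0, 0, 0], [0, 0, 0], [0, 0, 1], [0, 0, 1], [0, 0, 1], [0, 0, 1]], hand=[0, 0, 0, 0, 0, 0, 0, 0, 0, 0])

```text
time_s: 2.6
position: [0.5665, 0.0012, 0.2309]
tool_rot: [[1.0, 0.022, -0.001], [0.022, -1.0, 0.0], [-0.001, -0.0, -1.0]]
ft_force: [0.0, 0.2, 0.3]
grip_width: 0.0001
gripper_force: 0.0
```

```bash
cat >> h.py <<'E'
from scipy.spatial.transform import Rotation as R
IA=np.array([.5237,-.0667]); SA=np.array([.5566,-.1710])
def go(xyz,yaw):
    s=observe();A=s["tool_rot"];T=np.column_stack([[np.cos(yaw),np.sin(yaw),0],[np.sin(yaw),-np.cos(yaw),0],[0,0,-1]])
    print("t",s["time_s"],"pos",s["position"].round(4),"ft",s["ft_force"].round(2),"w",round(s["grip_width"],4),"q",s["q"].round(1))
    print("off",(A.T@(np.array(xyz)-s["position"])/.04).round(3),"turn",(np.degrees(R.from_matrix(A.T@T).as_rotvec())/6).round(3))
def iso(th,gap,z=.084):   # lever world angle deg; gap = TCP to rod centre, pushed anticlockwise with tool -x
    a=np.radians(th);t=np.array([-np.sin(a),np.cos(a)]);p=IA+.08*np.array([np.cos(a),np.sin(a)])-gap*t
    go([*p,z],a-np.pi/2)
def sel(th,gap,z=.084):   # pushed anticlockwise with tool +x
    a=np.radians(th);t=np.array([-np.sin(a),np.cos(a)]);p=SA+.06*np.array([np.cos(a),np.sin(a)])-gap*t
    go([*p,z],a+np.pi/2)
E
python3 -c "
from h import *
iso(78.4,.03)"
```

```text
t 2.6 pos [0.5665 0.0012 0.2309] ft [0.03 0.22 0.31] w 0.0001 q [-11.8  23.5  71.7  -0.   84.9  76.9]
off [ 0.073 -0.109  3.673] turn [-1.000e-03  9.000e-03  2.148e+00]
```

drive_tool(offset=[[0.07, -0.11, 0.2], [0, 0, 0.6], [0, 0, 0.6], [0, 0, 0.6], [0, 0, 0.6], [0, 0, 0.5], [0, 0, 0.4], [0, 0, 0.17], [0, 0, 0], [0, 0, 0]], turn=[[0, 0, 0], [0, 0, 0.8], [0, 0, 0.8], [0, 0, 0.55], [0, 0, 0], [0, 0, 0], [0, 0, 0], [0, 0, 0], [0, 0, 0], [0, 0, 0]], hand=[0, 0, 0, 0, 0, 0, 0, 0, 0, 0])

```text
time_s: 3.85
position: [0.5696, 0.0056, 0.0851]
tool_rot: [[0.98, -0.197, 0.001], [-0.197, -0.98, -0.0], [0.001, -0.0, -1.0]]
ft_force: [0.5, 0.1, -0.1]
grip_width: -0.0003
gripper_force: 0.0
```

```bash
python3 -c "
from h import *
iso(78.4,.018)
im=[cv2.resize(cv2.convertScaleAbs(get_image(n)[a:a+130,b:b+195],alpha=1.3,beta=25),(390,260),interpolation=2) for n,a,b in(('scene',145,250),('side',165,260))]
cv2.imwrite('pics/c2.png',np.hstack(im))"
```

```text
t 3.85 pos [0.5696 0.0056 0.0851] ft [ 0.48  0.09 -0.13] w -0.0003 q [-11.3  31.9  83.4   0.   64.6  90. ]
off [-0.312  0.001  0.027] turn [-0.    -0.01   0.036]
```

View pics/c2.png

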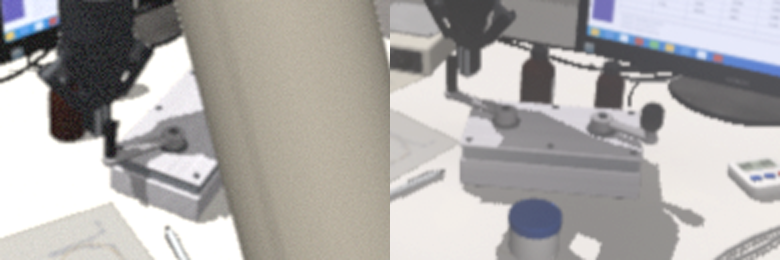

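The fingers stand just behind the rod, between it and the amber bottle and clear of both. Now I make contact and push the first 18°, which is well short of the earliest stop.

drive_tool(offset=[[-0.15, 0, 0], [-0.15, 0, 0], [-0.105, -0.021, 0], [-0.105, -0.021, 0], [-0.105, -0.021, 0], [-0.105, -0.021, 0], [-0.105, -0.021, 0], [-0.105, -0.021, 0], [0, 0, 0], [0, 0, 0]], turn=[[0, 0, 0], [0, 0, 0], [0, 0, -0.5], [0, 0, -0.5], [0, 0, -0.5], [0, 0, -0.5], [0, 0, -0.5], [0, 0, -0.5], [0, 0, 0], [0, 0, 0]], hand=[0, 0, 0, 0, 0, 0, 0, 0, 0, 0])

```text
time_s: 5.2
position: [0.5327, 0.0148, 0.0846]
tool_rot: [[0.994, 0.114, -0.0], [0.114, -0.994, 0.0], [-0.0, -0.0, -1.0]]
ft_force: [0.4, -0.1, -0.7]
grip_width: 0.0001
gripper_force: 0.0
```

```bash
cat >> h.py <<'E'
def rep(ax,r):  # lever frame: force along -tangent, radial; TCP angle info
    s=observe();p=s["position"][:2]-ax;x=s["tool_rot"][:2,0];y=s["tool_rot"][:2,1]
    print("tool yaw",np.degrees(np.arctan2(x[1],x[0])).round(2),"lever-frame TCP",(x@p*1000).round(1),(y@p*1000).round(1),"F tool x,y",(x@s["ft_force"][:2]).round(2),(y@s["ft_force"][:2]).round(2))
E
python3 -c "
from h import *
iso(96.4,.018);rep(IA,.08)"
```

```text
t 5.2 pos [0.5327 0.0148 0.0846] ft [ 0.41 -0.08 -0.7 ] w 0.0001 q [-11.1  29.   89.4   0.   61.6  72.3]
off [-0.001 -0.001  0.015] turn [-0.001  0.001  0.022]
tool yaw 6.53 lever-frame TCP 18.2 -79.9 F tool x,y 0.39 0.13
```

```bash
python3 -c "
from h import *
im=[cv2.resize(cv2.convertScaleAbs(get_image(n)[a:a+80,b:b+100],alpha=1.5,beta=25),(400,320),interpolation=2) for n,a,b in(('scene',170,270),('side',175,270))]
cv2.imwrite('pics/c3.png',np.hstack(im))"
```

```text
(no output)
```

View pics/c3.png

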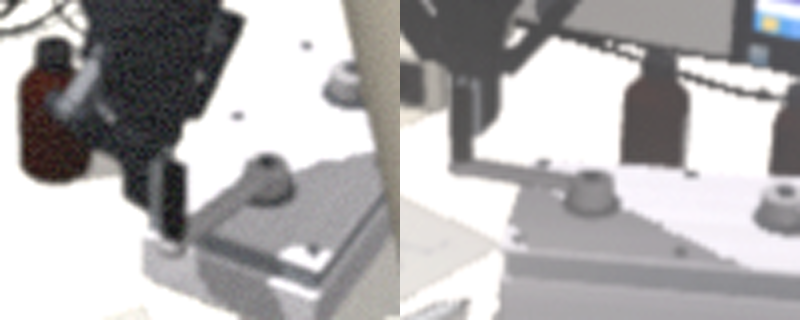

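The lever has followed the fingers, which are in contact with the rod. I'll end the following calls while still moving, so the reported force is the running one.

drive_tool(offset=[[-0.052, -0.011, 0], [-0.052, -0.011, 0], [-0.052, -0.011, 0], [-0.052, -0.011, 0], [-0.052, -0.011, 0], [-0.052, -0.011, 0], [-0.052, -0.011, 0], [-0.052, -0.011, 0], [-0.052, -0.011, 0], [-0.052, -0.011, 0]], turn=[[0, 0, -0.25], [0, 0, -0.25], [0, 0, -0.25], [0, 0, -0.25], [0, 0, -0.25], [0, 0, -0.25], [0, 0, -0.25], [0, 0, -0.25], [0, 0, -0.25], [0, 0, -0.25]], hand=[0, 0, 0, 0, 0, 0, 0, 0, 0, 0])

```text
time_s: 6.55
position: [0.5115, 0.0142, 0.0845]
tool_rot: [[0.929, 0.37, 0.0], [0.37, -0.929, -0.0], [0.0, 0.0, -1.0]]
ft_force: [2.5, -0.4, -0.1]
grip_width: -0.0003
gripper_force: 0.9
```

```bash
python3 -c "
from h import *
iso(111.4,.018);rep(IA,.08)"
```

```text
t 6.55 pos [0.5115 0.0142 0.0845] ft [ 2.47 -0.37 -0.12] w -0.0003 q [-11.7  27.3  92.8  -0.   59.8  56.6]
off [-0.005 -0.007  0.013] turn [ 0.    -0.     0.048]
tool yaw 21.69 lever-frame TCP 18.6 -79.6 F tool x,y 2.15 1.26
```

drive_tool(offset=[[-0.018, -0.004, 0], [-0.018, -0.004, 0], [-0.018, -0.004, 0], [-0.018, -0.004, 0], [-0.018, -0.004, 0], [-0.018, -0.004, 0], [-0.018, -0.004, 0], [-0.018, -0.004, 0], [-0.018, -0.004, 0], [-0.018, -0.004, 0]], turn=[[0, 0, -0.085], [0, 0, -0.085], [0, 0, -0.085], [0, 0, -0.085], [0, 0, -0.085], [0, 0, -0.085], [0, 0, -0.085], [0, 0, -0.085], [0, 0, -0.085], [0, 0, -0.085]], hand=[0, 0, 0, 0, 0, 0, 0, 0, 0, 0])

```text
time_s: 7.8
position: [0.5044, 0.0127, 0.0845]
tool_rot: [[0.893, 0.45, 0.0], [0.45, -0.893, 0.0], [0.0, 0.0, -1.0]]
ft_force: [2.0, 0.5, -0.5]
grip_width: 0.0001
gripper_force: 0.9
```

```bash
python3 -c "
from h import *
iso(116.4,.018);rep(IA,.08)"
```

```text
t 7.8 pos [0.5044 0.0127 0.0845] ft [ 2.01  0.46 -0.47] w 0.0001 q [-12.   26.7  94.    0.   59.3  51.3]
off [-0.001 -0.007  0.013] turn [ 0.    -0.     0.053]
tool yaw 26.72 lever-frame TCP 18.5 -79.6 F tool x,y 2.01 0.49
```

drive_tool(offset=[[-0.018, -0.004, 0], [-0.018, -0.004, 0], [-0.018, -0.004, 0], [-0.018, -0.004, 0], [-0.018, -0.004, 0], [-0.018, -0.004, 0], [-0.018, -0.004, 0], [-0.018, -0.004, 0], [-0.018, -0.004, 0], [-0.018, -0.004, 0]], turn=[[0, 0, -0.085], [0, 0, -0.085], [0, 0, -0.085], [0, 0, -0.085], [0, 0, -0.085], [0, 0, -0.085], [0, 0, -0.085], [0, 0, -0.085], [0, 0, -0.085], [0, 0, -0.085]], hand=[0, 0, 0, 0, 0, 0, 0, 0, 0, 0])

```text
time_s: 9.05
position: [0.4973, 0.0106, 0.0845]
tool_rot: [[0.85, 0.527, 0.0], [0.527, -0.85, -0.0], [-0.0, 0.0, -1.0]]
ft_force: [2.3, -0.2, 0.4]
grip_width: -0.0002
gripper_force: 0.9
```

```bash
python3 -c "
from h import *
iso(121.4,.018);rep(IA,.08)"
```

```text
t 9.05 pos [0.4973 0.0106 0.0845] ft [ 2.25 -0.25  0.41] w -0.0002 q [-12.4  26.2  95.1  -0.   58.7  45.7]
off [ 0.005 -0.006  0.013] turn [0.    0.    0.069]
tool yaw 31.82 lever-frame TCP 18.4 -79.6 F tool x,y 1.78 1.4
```

drive_tool(offset=[[-0.018, -0.004, 0], [-0.018, -0.004, 0], [-0.018, -0.004, 0], [-0.018, -0.004, 0], [-0.018, -0.004, 0], [-0.018, -0.004, 0], [-0.018, -0.004, 0], [-0.018, -0.004, 0], [-0.018, -0.004, 0], [-0.018, -0.004, 0]], turn=[[0, 0, -0.085], [0, 0, -0.085], [0, 0, -0.085], [0, 0, -0.085], [0, 0, -0.085], [0, 0, -0.085], [0, 0, -0.085], [0, 0, -0.085], [0, 0, -0.085], [0, 0, -0.085]], hand=[0, 0, 0, 0, 0, 0, 0, 0, 0, 0])

```text
time_s: 10.3
position: [0.4905, 0.0079, 0.0845]
tool_rot: [[0.8, 0.601, 0.0], [0.601, -0.8, -0.0], [0.0, 0.0, -1.0]]
ft_force: [3.7, 0.3, -1.3]
grip_width: 0.0002
gripper_force: 1.4
```

```bash
python3 -c "
from h import *
iso(126.4,.018);rep(IA,.08)"
```

```text
t 10.3 pos [0.4905 0.0079 0.0845] ft [ 3.75  0.27 -1.33] w 0.0002 q [-12.9  25.6  96.2  -0.   58.2  40.1]
off [ 0.011 -0.006  0.013] turn [ 0.001 -0.     0.086]
tool yaw 36.92 lever-frame TCP 18.3 -79.6 F tool x,y 3.16 2.03
```

The running force has risen from 2 to 3 N, so I'm in the last 0.3 rad. Smaller steps from here.

drive_tool(offset=[[-0.011, -0.002, 0], [-0.011, -0.002, 0], [-0.011, -0.002, 0], [-0.011, -0.002, 0], [-0.011, -0.002, 0], [-0.011, -0.002, 0], [-0.011, -0.002, 0], [-0.011, -0.002, 0], [-0.011, -0.002, 0], [-0.011, -0.002, 0]], turn=[[0, 0, -0.05], [0, 0, -0.05], [0, 0, -0.05], [0, 0, -0.05], [0, 0, -0.05], [0, 0, -0.05], [0, 0, -0.05], [0, 0, -0.05], [0, 0, -0.05], [0, 0, -0.05]], hand=[0, 0, 0, 0, 0, 0, 0, 0, 0, 0])

```text
time_s: 11.55
position: [0.4865, 0.0059, 0.0845]
tool_rot: [[0.767, 0.641, -0.0], [0.641, -0.767, 0.0], [-0.0, -0.0, -1.0]]
ft_force: [3.3, 0.7, -0.5]
grip_width: 0.0001
gripper_force: 1.4
```

```bash
python3 -c "
from h import *
iso(129.9,.018);rep(IA,.08)"
```

```text
t 11.55 pos [0.4865 0.0059 0.0845] ft [ 3.32  0.67 -0.47] w 0.0001 q [-13.3  25.3  96.8   0.   57.9  36.8]
off [-0.    -0.012  0.013] turn [-0.001  0.     0.   ]
tool yaw 39.9 lever-frame TCP 18.0 -79.5 F tool x,y 2.97 1.62
```

drive_tool(offset=[[-0.014, -0.003, 0], [-0.014, -0.003, 0], [-0.014, -0.003, 0], [-0.014, -0.003, 0], [-0.014, -0.003, 0], [-0.014, -0.003, 0], [-0.014, -0.003, 0], [-0.014, -0.003, 0], [-0.014, -0.003, 0], [-0.014, -0.003, 0]], turn=[[0, 0, -0.067], [0, 0, -0.067], [0, 0, -0.067], [0, 0, -0.067], [0, 0, -0.067], [0, 0, -0.067], [0, 0, -0.067], [0, 0, -0.067], [0, 0, -0.067], [0, 0, -0.067]], hand=[0, 0, 0, 0, 0, 0, 0, 0, 0, 0])

```text
time_s: 12.8
position: [0.4816, 0.003, 0.0845]
tool_rot: [[0.72, 0.694, 0.0], [0.694, -0.72, 0.0], [0.0, 0.0, -1.0]]
ft_force: [3.7, 1.2, 0.7]
grip_width: 0.0003
gripper_force: 1.4
```

```bash
python3 -c "
from h import *
iso(133.9,.018);rep(IA,.08)"
```

```text
t 12.8 pos [0.4816 0.003  0.0845] ft [3.7  1.17 0.71] w 0.0003 q [-13.8  24.9  97.5   0.   57.5  32.3]
off [ 0.    -0.014  0.013] turn [ 0.    -0.     0.006]
tool yaw 43.93 lever-frame TCP 18.0 -79.4 F tool x,y 3.48 1.73
```

drive_tool(offset=[[-0.009, -0.003, 0], [-0.009, -0.003, 0], [-0.009, -0.003, 0], [-0.009, -0.003, 0], [-0.009, -0.003, 0], [-0.009, -0.003, 0], [-0.009, -0.003, 0], [-0.009, -0.003, 0], [-0.009, -0.003, 0], [-0.009, -0.003, 0]], turn=[[0, 0, -0.042], [0, 0, -0.042], [0, 0, -0.042], [0, 0, -0.042], [0, 0, -0.042], [0, 0, -0.042], [0, 0, -0.042], [0, 0, -0.042], [0, 0, -0.042], [0, 0, -0.042]], hand=[0, 0, 0, 0, 0, 0, 0, 0, 0, 0])

```text
time_s: 14.05
position: [0.4782, 0.0013, 0.0845]
tool_rot: [[0.689, 0.725, 0.0], [0.725, -0.689, 0.0], [0.0, -0.0, -1.0]]
ft_force: [3.5, 1.3, -1.6]
grip_width: -0.0001
gripper_force: 1.4
```

```bash
python3 -c "
from h import *
iso(136.4,.018);rep(IA,.08)"
```

```text
t 14.05 pos [0.4782 0.0013 0.0845] ft [ 3.53  1.33 -1.57] w -0.0001 q [-14.1  24.7  98.1   0.   57.3  29.5]
off [ 0.004 -0.003  0.013] turn [-0.    -0.     0.007]
tool yaw 46.44 lever-frame TCP 17.9 -79.9 F tool x,y 3.39 1.64
```

drive_tool(offset=[[-0.006, -0.001, 0], [-0.006, -0.001, 0], [-0.006, -0.001, 0], [-0.006, -0.001, 0], [-0.006, -0.001, 0], [-0.006, -0.001, 0], [-0.006, -0.001, 0], [-0.006, -0.001, 0], [-0.006, -0.001, 0], [-0.006, -0.001, 0]], turn=[[0, 0, -0.029], [0, 0, -0.029], [0, 0, -0.029], [0, 0, -0.029], [0, 0, -0.029], [0, 0, -0.029], [0, 0, -0.029], [0, 0, -0.029], [0, 0, -0.029], [0, 0, -0.029]], hand=[0, 0, 0, 0, 0, 0, 0, 0, 0, 0])

```text
time_s: 15.3
position: [0.4762, -0.0001, 0.0845]
tool_rot: [[0.667, 0.745, -0.0], [0.745, -0.667, 0.0], [-0.0, -0.0, -1.0]]
ft_force: [2.7, 1.8, -0.0]
grip_width: 0.0003
gripper_force: 1.5
```

```bash
python3 -c "
from h import *
iso(138.1,.018);rep(IA,.08)"
```

```text
t 15.3 pos [ 4.762e-01 -1.000e-04  8.450e-02] ft [ 2.71  1.76 -0.05] w 0.0003 q [-14.3  24.5  98.4   0.   57.2  27.5]
off [ 0.004 -0.004  0.013] turn [-0.002  0.001  0.013]
tool yaw 48.18 lever-frame TCP 17.9 -79.8 F tool x,y 3.12 0.84
```

drive_tool(offset=[[-0.004, -0.001, 0], [-0.004, -0.001, 0], [-0.004, -0.001, 0], [-0.004, -0.001, 0], [-0.004, -0.001, 0], [-0.004, -0.001, 0], [-0.004, -0.001, 0], [-0.004, -0.001, 0], [-0.004, -0.001, 0], [-0.004, -0.001, 0]], turn=[[0, 0, -0.019], [0, 0, -0.019], [0, 0, -0.019], [0, 0, -0.019], [0, 0, -0.019], [0, 0, -0.019], [0, 0, -0.019], [0, 0, -0.019], [0, 0, -0.019], [0, 0, -0.019]], hand=[0, 0, 0, 0, 0, 0, 0, 0, 0, 0])

```text
time_s: 16.55
position: [0.4749, -0.0011, 0.0845]
tool_rot: [[0.652, 0.758, -0.0], [0.758, -0.652, 0.0], [0.0, -0.0, -1.0]]
ft_force: [2.5, 2.0, -0.2]
grip_width: -0.0002
gripper_force: 1.5
```

```bash
python3 -c "
from h import *
iso(139.3,.018);rep(IA,.08)"
```

```text
t 16.55 pos [ 0.4749 -0.0011  0.0845] ft [ 2.54  1.97 -0.22] w -0.0002 q [-14.5  24.4  98.6   0.   57.   26.2]
off [ 0.002 -0.006  0.013] turn [-0.    -0.     0.002]
tool yaw 49.31 lever-frame TCP 17.9 -79.8 F tool x,y 3.15 0.64
```

drive_tool(offset=[[-0.004, -0.001, 0], [-0.004, -0.001, 0], [-0.004, -0.001, 0], [-0.004, -0.001, 0], [-0.004, -0.001, 0], [-0.004, -0.001, 0], [-0.004, -0.001, 0], [-0.004, -0.001, 0], [-0.004, -0.001, 0], [-0.004, -0.001, 0]], turn=[[0, 0, -0.019], [0, 0, -0.019], [0, 0, -0.019], [0, 0, -0.019], [0, 0, -0.019], [0, 0, -0.019], [0, 0, -0.019], [0, 0, -0.019], [0, 0, -0.019], [0, 0, -0.019]], hand=[0, 0, 0, 0, 0, 0, 0, 0, 0, 0])

```text
time_s: 17.8
position: [0.4736, -0.0021, 0.0845]
tool_rot: [[0.637, 0.771, 0.0], [0.771, -0.637, -0.0], [0.0, 0.0, -1.0]]
ft_force: [3.4, 0.8, -0.3]
grip_width: 0.0001
gripper_force: 1.5
```

```bash
python3 -c "
from h import *
iso(140.4,.018);rep(IA,.08)"
```

```text
t 17.8 pos [ 0.4736 -0.0021  0.0845] ft [ 3.41  0.78 -0.35] w 0.0001 q [-14.6  24.3  98.8  -0.   56.9  24.9]
off [ 0.004 -0.005  0.013] turn [ 0.001 -0.     0.009]
tool yaw 50.46 lever-frame TCP 17.9 -79.8 F tool x,y 2.77 2.13
```

drive_tool(offset=[[-0.004, -0.001, 0], [-0.004, -0.001, 0], [-0.004, -0.001, 0], [-0.004, -0.001, 0], [-0.004, -0.001, 0], [-0.004, -0.001, 0], [-0.004, -0.001, 0], [-0.004, -0.001, 0], [-0.004, -0.001, 0], [-0.004, -0.001, 0]], turn=[[0, 0, -0.019], [0, 0, -0.019], [0, 0, -0.019], [0, 0, -0.019], [0, 0, -0.019], [0, 0, -0.019], [0, 0, -0.019], [0, 0, -0.019], [0, 0, -0.019], [0, 0, -0.019]], hand=[0, 0, 0, 0, 0, 0, 0, 0, 0, 0])

```text
time_s: 19.05
position: [0.4726, -0.003, 0.0846]
tool_rot: [[0.621, 0.784, 0.001], [0.784, -0.621, 0.0], [0.001, 0.001, -1.0]]
ft_force: [6.8, 2.8, -2.3]
grip_width: 0.0004
gripper_force: 3.0
```

The force has risen to 6.4 N and the motion is falling short, so this looks like the stop. I'll press a touch more and hold.

drive_tool(offset=[[-0.003, 0, 0], [-0.003, 0, 0], [-0.003, 0, 0], [0, 0, 0], [0, 0, 0], [0, 0, 0], [0, 0, 0], [0, 0, 0], [0, 0, 0], [0, 0, 0]], turn=[[0, 0, 0], [0, 0, 0], [0, 0, 0], [0, 0, 0], [0, 0, 0], [0, 0, 0], [0, 0, 0], [0, 0, 0], [0, 0, 0], [0, 0, 0]], hand=[0, 0, 0, 0, 0, 0, 0, 0, 0, 0])

```text
time_s: 20.3
position: [0.4725, -0.0031, 0.0846]
tool_rot: [[0.621, 0.783, 0.001], [0.783, -0.621, 0.0], [0.001, 0.001, -1.0]]
ft_force: [6.5, 3.2, -2.4]
grip_width: -0.0
gripper_force: 3.2
```

```bash
python3 -c "
from h import *
iso(141.6,.018);rep(IA,.08)"
```

```text
t 20.3 pos [ 0.4725 -0.0031  0.0846] ft [ 6.48  3.21 -2.42] w -0.0 q [-14.8  24.2  99.    0.   56.8  23.6]
off [ 0.    -0.009  0.014] turn [ 0.005 -0.01  -0.004]
tool yaw 51.58 lever-frame TCP 18.0 -79.7 F tool x,y 6.54 3.08
```

drive_tool(offset=[[-0.004, 0, 0], [-0.004, 0, 0], [-0.004, 0, 0], [0, 0, 0], [0, 0, 0], [0, 0, 0], [0, 0, 0], [0, 0, 0], [0, 0, 0], [0, 0, 0]], turn=[[0, 0, 0], [0, 0, 0], [0, 0, 0], [0, 0, 0], [0, 0, 0], [0, 0, 0], [0, 0, 0], [0, 0, 0], [0, 0, 0], [0, 0, 0]], hand=[0, 0, 0, 0, 0, 0, 0, 0, 0, 0])

```text
time_s: 21.55
position: [0.4723, -0.0034, 0.0846]
tool_rot: [[0.621, 0.783, 0.001], [0.783, -0.621, 0.001], [0.001, 0.001, -1.0]]
ft_force: [5.3, 4.3, -1.6]
grip_width: 0.0002
gripper_force: 3.7
```

```bash
python3 -c "
from h import *
iso(141.6,.018);rep(IA,.08)"
```

```text
t 21.55 pos [ 0.4723 -0.0034  0.0846] ft [ 5.27  4.29 -1.64] w 0.0002 q [-14.8  24.2  99.    0.1  56.8  23.5]
off [ 0.008 -0.009  0.014] turn [ 0.006 -0.013 -0.003]
tool yaw 51.58 lever-frame TCP 17.6 -79.6 F tool x,y 6.64 1.46
```

drive_tool(offset=[[-0.005, 0, 0], [-0.005, 0, 0], [-0.005, 0, 0], [-0.005, 0, 0], [0, 0, 0], [0, 0, 0], [0, 0, 0], [0, 0, 0], [0, 0, 0], [0, 0, 0]], turn=[[0, 0, 0], [0, 0, 0], [0, 0, 0], [0, 0, 0], [0, 0, 0], [0, 0, 0], [0, 0, 0], [0, 0, 0], [0, 0, 0], [0, 0, 0]], hand=[0, 0, 0, 0, 0, 0, 0, 0, 0, 0])

```text
time_s: 22.8
position: [0.4719, -0.0038, 0.0846]
tool_rot: [[0.621, 0.783, 0.002], [0.783, -0.621, 0.001], [0.002, 0.001, -1.0]]
ft_force: [7.9, 5.6, -2.5]
grip_width: -0.0001
gripper_force: 4.6
```

```bash
python3 -c "
from h import *
iso(141.6,.018);rep(IA,.08)"
```

```text
t 22.8 pos [ 0.4719 -0.0038  0.0846] ft [ 7.86  5.63 -2.48] w -0.0001 q [-14.9  24.1  99.1   0.1  56.7  23.4]
off [ 0.023 -0.009  0.015] turn [ 0.007 -0.017 -0.004]
tool yaw 51.57 lever-frame TCP 17.0 -79.6 F tool x,y 9.3 2.65
```

The stop is firm: 9.3 N held at about 1.12 rad. Now I back off, lift and go to the selector.

drive_tool(offset=[[0.5, 0, 0], [0.5, 0, 0], [0, 0, -0.9], [0, 0, -0.9], [0, 0, -0.9], [-0.94, 0.82, 0], [-0.94, 0.82, 0], [-0.94, 0.82, 0], [-0.94, 0.82, 0], [-0.94, 0.82, 0]], turn=[[0, 0, 0], [0, 0, 0], [0, 0, 0], [0, 0, 0], [0, 0, 0], [0, 0, 0], [0, 0, 0], [0, 0, 0], [0, 0, 0], [0, 0, 0]], hand=[0, 0, 0, 0, 0, 0, 0, 0, 0, 0])

```text
time_s: 24.05
position: [0.5067, -0.2235, 0.1921]
tool_rot: [[0.621, 0.783, -0.003], [0.783, -0.621, 0.001], [-0.001, -0.003, -1.0]]
ft_force: [0.4, -0.2, 0.3]
grip_width: 0.0002
gripper_force: 0.0
```

drive_tool(offset=[[0, 0, 0], [0, 0, 0], [0, 0, 0], [0, 0, 0], [0, 0, 0], [0, 0, 0], [0, 0, 0], [0, 0, 0], [0, 0, 0], [0, 0, 0]], turn=[[0, 0, 1], [0, 0, 1], [0, 0, 1], [0, 0, 1], [0, 0, 1], [0, 0, 1], [0, 0, 1], [0, 0, 1], [0, 0, 1], [0, 0, 1]], hand=[0, 0, 0, 0, 0, 0, 0, 0, 0, 0])

```text
time_s: 25.3
position: [0.5068, -0.2219, 0.192]
tool_rot: [[0.989, -0.15, -0.003], [-0.15, -0.989, 0.001], [-0.003, -0.001, -1.0]]
ft_force: [0.1, -0.5, 0.3]
grip_width: -0.0002
gripper_force: 0.0
```

```bash
python3 -c "
from h import *
sel(-103.2,.035,.086)
im=[cv2.resize(cv2.convertScaleAbs(get_image(n)[a:a+130,b:b+195],alpha=1.3,beta=25),(390,260),interpolation=2) for n,a,b in(('scene',145,250),('side',165,260))]
cv2.imwrite('pics/c4.png',np.hstack(im))"
```

```text
t 25.3 pos [ 0.5068 -0.2219  0.192 ] ft [ 0.1  -0.46  0.31] w -0.0002 q [-35.9  24.   77.6  -0.   78.6  62.7]
off [ 0.057 -0.017  2.651] turn [-0.006  0.029  0.764]
```

View pics/c4.png

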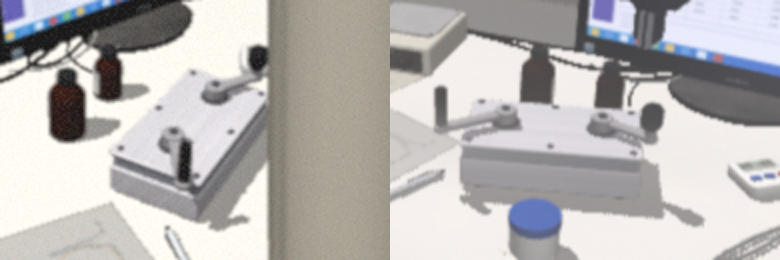

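The isolator rod stayed at its home position (scene about (185,160)) and the selector knob has not moved. I'll descend behind the knob.

drive_tool(offset=[[0, 0, 0.3], [0, 0, 0.45], [0, 0, 0.45], [0, 0, 0.45], [0, 0, 0.45], [0, 0, 0.35], [0, 0, 0.2], [0.05, 0, 0], [0.05, 0, 0], [0, 0, 0]], turn=[[0, 0.03, 0.76], [0, 0, 0], [0, 0, 0], [0, 0, 0], [0, 0, 0], [0, 0, 0], [0, 0, 0], [0, 0, 0], [0, 0, 0], [0, 0, 0]], hand=[0, 0, 0, 0, 0, 0, 0, 0, 0, 0])

```text
time_s: 26.65
position: [0.5123, -0.2233, 0.087]
tool_rot: [[0.975, -0.224, 0.004], [-0.224, -0.975, -0.001], [0.004, 0.0, -1.0]]
ft_force: [-0.4, -1.0, -0.4]
grip_width: 0.0003
gripper_force: 0.0
```

```bash
python3 -c "
from h import *
sel(-103.2,.0235);rep(SA,.06)"
```

```text
t 26.65 pos [ 0.5123 -0.2233  0.087 ] ft [-0.37 -1.03 -0.42] w 0.0003 q [-35.7  30.9  85.2   0.1  63.7  67.2]
off [ 0.191 -0.026  0.076] turn [ 0.003 -0.039  0.04 ]
tool yaw -12.96 lever-frame TCP -31.4 60.9 F tool x,y -0.13 1.09
```

drive_tool(offset=[[0.09, -0.02, 0.06], [0.09, 0, 0], [0.013, 0.005, 0], [0.013, 0.005, 0], [0.013, 0.005, 0], [0.013, 0.005, 0], [0.013, 0.005, 0], [0.013, 0.005, 0], [0.013, 0.005, 0], [0.013, 0.005, 0]], turn=[[0, 0, 0], [0, 0, 0], [0, 0, -0.083], [0, 0, -0.083], [0, 0, -0.083], [0, 0, -0.083], [0, 0, -0.083], [0, 0, -0.083], [0, 0, -0.083], [0, 0, -0.083]], hand=[0, 0, 0, 0, 0, 0, 0, 0, 0, 0])

```text
time_s: 27.9
position: [0.5229, -0.2264, 0.0841]
tool_rot: [[0.988, -0.156, 0.003], [-0.156, -0.988, -0.001], [0.003, 0.0, -1.0]]
ft_force: [-0.9, 0.4, -1.2]
grip_width: 0.0004
gripper_force: 0.8
```

```bash
python3 -c "
from h import *
sel(-99.2,.0235);rep(SA,.06)"
```

```text
t 27.9 pos [ 0.5229 -0.2264  0.0841] ft [-0.9   0.42 -1.23] w 0.0004 q [-35.3  32.   83.5   0.1  64.3  63.6]
off [ 0.022 -0.001  0.003] turn [ 0.001 -0.029  0.041]
tool yaw -8.96 lever-frame TCP -24.6 59.9 F tool x,y -0.95 -0.28
```

drive_tool(offset=[[0.009, 0.003, 0], [0.009, 0.003, 0], [0.009, 0.003, 0], [0.009, 0.003, 0], [0.009, 0.003, 0], [0.009, 0.003, 0], [0.009, 0.003, 0], [0.009, 0.003, 0], [0.009, 0.003, 0], [0.009, 0.003, 0]], turn=[[0, 0, -0.05], [0, 0, -0.05], [0, 0, -0.05], [0, 0, -0.05], [0, 0, -0.05], [0, 0, -0.05], [0, 0, -0.05], [0, 0, -0.05], [0, 0, -0.05], [0, 0, -0.05]], hand=[0, 0, 0, 0, 0, 0, 0, 0, 0, 0])

```text
time_s: 29.15
position: [0.5264, -0.2281, 0.0842]
tool_rot: [[0.995, -0.104, 0.003], [-0.104, -0.995, -0.001], [0.003, 0.0, -1.0]]
ft_force: [-1.1, -0.9, -1.3]
grip_width: -0.0002
gripper_force: 0.9
```

drive_tool(offset=[[0.009, 0.003, 0], [0.009, 0.003, 0], [0.009, 0.003, 0], [0.009, 0.003, 0], [0.009, 0.003, 0], [0.009, 0.003, 0], [0, 0, 0], [0, 0, 0], [0, 0, 0], [0, 0, 0]], turn=[[0, 0, -0.05], [0, 0, -0.05], [0, 0, -0.05], [0, 0, -0.05], [0, 0, -0.05], [0, 0, -0.05], [0, 0, 0], [0, 0, 0], [0, 0, 0], [0, 0, 0]], hand=[0, 0, 0, 0, 0, 0, 0, 0, 0, 0])

```text
time_s: 30.4
position: [0.5285, -0.229, 0.0842]
tool_rot: [[0.997, -0.073, 0.003], [-0.073, -0.997, -0.001], [0.003, 0.0, -1.0]]
ft_force: [-1.7, -0.5, -0.2]
grip_width: -0.0002
gripper_force: 0.6
```

```bash
python3 -c "
from h import *
sel(-94.2,.0235);rep(SA,.06)"
```

```text
t 30.4 pos [ 0.5285 -0.229   0.0842] ft [-1.74 -0.46 -0.23] w -0.0002 q [-35.2  32.5  82.5   0.1  64.9  58.9]
off [0.007 0.003 0.006] turn [ 0.004 -0.032  0.001]
tool yaw -4.19 lever-frame TCP -23.8 59.9 F tool x,y -1.7 0.58
```

The selector has moved past its play at low force, so the interlock is free. Continuing the swing.

drive_tool(offset=[[0.047, 0.018, 0], [0.047, 0.018, 0], [0.047, 0.018, 0], [0.047, 0.018, 0], [0.047, 0.018, 0], [0.047, 0.018, 0], [0.047, 0.018, 0], [0.047, 0.018, 0], [0.047, 0.018, 0], [0.047, 0.018, 0]], turn=[[0, 0, -0.3], [0, 0, -0.3], [0, 0, -0.3], [0, 0, -0.3], [0, 0, -0.3], [0, 0, -0.3], [0, 0, -0.3], [0, 0, -0.3], [0, 0, -0.3], [0, 0, -0.3]], hand=[0, 0, 0, 0, 0, 0, 0, 0, 0, 0])

```text
time_s: 31.65
position: [0.5477, -0.2348, 0.0842]
tool_rot: [[0.971, 0.241, 0.003], [0.241, -0.971, -0.001], [0.003, 0.001, -1.0]]
ft_force: [-3.2, -1.6, -0.6]
grip_width: 0.0001
gripper_force: 1.0
```

```bash
python3 -c "
from h import *
sel(-76.2,.0235);rep(SA,.06)"
```

```text
t 31.65 pos [ 0.5477 -0.2348  0.0842] ft [-3.24 -1.62 -0.56] w 0.0001 q [-34.6  34.2  79.    0.1  66.6  41.4]
off [0.009 0.003 0.006] turn [ 0.012 -0.027  0.022]
tool yaw 13.93 lever-frame TCP -24.0 59.8 F tool x,y -3.54 0.79
```

drive_tool(offset=[[0.047, 0.018, 0], [0.047, 0.018, 0], [0.047, 0.018, 0], [0.047, 0.018, 0], [0.047, 0.018, 0], [0.047, 0.018, 0], [0.047, 0.018, 0], [0.047, 0.018, 0], [0.047, 0.018, 0], [0.047, 0.018, 0]], turn=[[0, 0, -0.3], [0, 0, -0.3], [0, 0, -0.3], [0, 0, -0.3], [0, 0, -0.3], [0, 0, -0.3], [0, 0, -0.3], [0, 0, -0.3], [0, 0, -0.3], [0, 0, -0.3]], hand=[0, 0, 0, 0, 0, 0, 0, 0, 0, 0])

```text
time_s: 32.9
position: [0.5678, -0.2345, 0.0843]
tool_rot: [[0.849, 0.529, 0.003], [0.529, -0.849, -0.001], [0.002, 0.002, -1.0]]
ft_force: [-1.6, -1.6, -1.7]
grip_width: -0.0001
gripper_force: 1.0
```

```bash
python3 -c "
from h import *
sel(-58.2,.0235);rep(SA,.06)"
```

```text
t 32.9 pos [ 0.5678 -0.2345  0.0843] ft [-1.6  -1.65 -1.69] w -0.0001 q [-33.5  35.7  75.8   0.1  68.3  24.5]
off [0.011 0.003 0.008] turn [ 0.022 -0.022  0.022]
tool yaw 31.93 lever-frame TCP -24.1 59.8 F tool x,y -2.23 0.55
```

drive_tool(offset=[[0.047, 0.018, 0], [0.047, 0.018, 0], [0.047, 0.018, 0], [0.047, 0.018, 0], [0.047, 0.018, 0], [0.047, 0.018, 0], [0.047, 0.018, 0], [0.047, 0.018, 0], [0.047, 0.018, 0], [0.047, 0.018, 0]], turn=[[0, 0, -0.3], [0, 0, -0.3], [0, 0, -0.3], [0, 0, -0.3], [0, 0, -0.3], [0, 0, -0.3], [0, 0, -0.3], [0, 0, -0.3], [0, 0, -0.3], [0, 0, -0.3]], hand=[0, 0, 0, 0, 0, 0, 0, 0, 0, 0])

```text
time_s: 34.15
position: [0.5868, -0.228, 0.0844]
tool_rot: [[0.644, 0.765, 0.003], [0.765, -0.644, -0.001], [0.002, 0.003, -1.0]]
ft_force: [-0.2, -2.7, -0.7]
grip_width: 0.0002
gripper_force: 1.1
```

drive_tool(offset=[[0.018, 0.006, 0], [0.018, 0.006, 0], [0.018, 0.006, 0], [0.018, 0.006, 0], [0.018, 0.006, 0], [0.018, 0.006, 0], [0.018, 0.006, 0], [0.018, 0.006, 0], [0.018, 0.006, 0], [0.018, 0.006, 0]], turn=[[0, 0, -0.11], [0, 0, -0.11], [0, 0, -0.11], [0, 0, -0.11], [0, 0, -0.11], [0, 0, -0.11], [0, 0, -0.11], [0, 0, -0.11], [0, 0, -0.11], [0, 0, -0.11]], hand=[0, 0, 0, 0, 0, 0, 0, 0, 0, 0])

```text
time_s: 35.4
position: [0.5929, -0.2237, 0.0844]
tool_rot: [[0.553, 0.833, 0.003], [0.833, -0.553, -0.001], [0.001, 0.003, -1.0]]
ft_force: [-0.6, -1.9, 0.1]
grip_width: -0.0002
gripper_force: 1.0
```

```bash
python3 -c "
from h import *
sel(-33.6,.0235);rep(SA,.06)"
```

```text
t 35.4 pos [ 0.5929 -0.2237  0.0844] ft [-0.62 -1.89  0.15] w -0.0002 q [-31.4  37.4  72.3   0.1  70.2   2.1]
off [0.007 0.014 0.011] turn [ 0.029 -0.012  0.009]
tool yaw 56.45 lever-frame TCP -23.8 59.4 F tool x,y -1.92 0.53
```

drive_tool(offset=[[0.009, 0.004, 0], [0.009, 0.004, 0], [0.009, 0.004, 0], [0.009, 0.004, 0], [0.009, 0.004, 0], [0.009, 0.004, 0], [0.009, 0.004, 0], [0.009, 0.004, 0], [0.009, 0.004, 0], [0.009, 0.004, 0]], turn=[[0, 0, -0.055], [0, 0, -0.055], [0, 0, -0.055], [0, 0, -0.055], [0, 0, -0.055], [0, 0, -0.055], [0, 0, -0.055], [0, 0, -0.055], [0, 0, -0.055], [0, 0, -0.055]], hand=[0, 0, 0, 0, 0, 0, 0, 0, 0, 0])

```text
time_s: 36.65
position: [0.5961, -0.2215, 0.0844]
tool_rot: [[0.504, 0.864, 0.003], [0.864, -0.504, -0.0], [0.001, 0.003, -1.0]]
ft_force: [-0.7, -1.9, 1.6]
grip_width: -0.0001
gripper_force: 0.8
```

drive_tool(offset=[[0.004, 0.002, 0], [0.004, 0.002, 0], [0.004, 0.002, 0], [0.004, 0.002, 0], [0.004, 0.002, 0], [0.004, 0.002, 0], [0.004, 0.002, 0], [0.004, 0.002, 0], [0.004, 0.002, 0], [0.004, 0.002, 0]], turn=[[0, 0, -0.025], [0, 0, -0.025], [0, 0, -0.025], [0, 0, -0.025], [0, 0, -0.025], [0, 0, -0.025], [0, 0, -0.025], [0, 0, -0.025], [0, 0, -0.025], [0, 0, -0.025]], hand=[0, 0, 0, 0, 0, 0, 0, 0, 0, 0])

```text
time_s: 37.9
position: [0.5976, -0.2205, 0.0844]
tool_rot: [[0.481, 0.876, 0.003], [0.876, -0.481, -0.0], [0.001, 0.003, -1.0]]
ft_force: [-1.2, -0.4, 0.4]
grip_width: 0.0001
gripper_force: 0.7
```

```bash
python3 -c "
from h import *
sel(-28.6,.0235);rep(SA,.06)"
```

```text
t 37.9 pos [ 0.5976 -0.2205  0.0844] ft [-1.23 -0.39  0.4 ] w 0.0001 q [-30.9  37.7  71.6   0.1  70.5  -2.1]
off [0.008 0.008 0.009] turn [ 0.027 -0.009 -0.03 ]
tool yaw 61.22 lever-frame TCP -23.6 59.8 F tool x,y -0.93 -0.89
```

drive_tool(offset=[[0.004, 0.002, 0], [0.004, 0.002, 0], [0.004, 0.002, 0], [0.004, 0.002, 0], [0.004, 0.002, 0], [0.004, 0.002, 0], [0.004, 0.002, 0], [0.004, 0.002, 0], [0.004, 0.002, 0], [0.004, 0.002, 0]], turn=[[0, 0, -0.02], [0, 0, -0.02], [0, 0, -0.02], [0, 0, -0.02], [0, 0, -0.02], [0, 0, -0.02], [0, 0, -0.02], [0, 0, -0.02], [0, 0, -0.02], [0, 0, -0.02]], hand=[0, 0, 0, 0, 0, 0, 0, 0, 0, 0])

```text
time_s: 39.15
position: [0.599, -0.2195, 0.0844]
tool_rot: [[0.463, 0.886, 0.003], [0.886, -0.463, -0.001], [0.001, 0.003, -1.0]]
ft_force: [-2.4, -1.3, -0.3]
grip_width: 0.0001
gripper_force: 1.1
```

```bash
python3 -c "
from h import *
sel(-27.6,.0235);rep(SA,.06)"
```

```text
t 39.15 pos [ 0.599  -0.2195  0.0844] ft [-2.37 -1.3  -0.33] w 0.0001 q [-30.8  37.8  71.5   0.1  70.6  -3.2]
off [-0.003 -0.002  0.009] turn [ 0.027 -0.007  0.003]
tool yaw 62.42 lever-frame TCP -23.4 60.1 F tool x,y -2.25 -1.49
```

drive_tool(offset=[[0.004, 0.001, 0], [0.004, 0.001, 0], [0.004, 0.001, 0], [0.004, 0.001, 0], [0.004, 0.001, 0], [0.004, 0.001, 0], [0.004, 0.001, 0], [0.004, 0.001, 0], [0.004, 0.001, 0], [0.004, 0.001, 0]], turn=[[0, 0, -0.025], [0, 0, -0.025], [0, 0, -0.025], [0, 0, -0.025], [0, 0, -0.025], [0, 0, -0.025], [0, 0, -0.025], [0, 0, -0.025], [0, 0, -0.025], [0, 0, -0.025]], hand=[0, 0, 0, 0, 0, 0, 0, 0, 0, 0])

```text
time_s: 40.4
position: [0.5998, -0.2191, 0.0844]
tool_rot: [[0.44, 0.898, 0.002], [0.898, -0.44, -0.002], [-0.001, 0.003, -1.0]]
ft_force: [-5.4, -7.0, 0.3]
grip_width: -0.0003
gripper_force: 4.0
```

```bash
python3 -c "
from h import *
sel(-26.1,.0235);rep(SA,.06)"
```

```text
t 40.4 pos [ 0.5998 -0.2191  0.0844] ft [-5.38 -6.97  0.29] w -0.0003 q [-30.7  37.8  71.3  -0.   70.7  -4.5]
off [0.018 0.002 0.01 ] turn [ 0.028  0.007 -0.   ]
tool yaw 63.9 lever-frame TCP -24.2 59.9 F tool x,y -8.63 -1.76
```

A firm stop at 8.6 N, right at the expected 1.30 rad. I'll hold briefly, back off and lift.

drive_tool(offset=[[0, 0, 0], [0, 0, 0], [0, 0, 0], [-0.4, 0, 0], [-0.5, 0, 0], [0, 0, -0.8], [0, 0, -0.8], [0, 0, -0.8], [0, 0, -0.8], [0, 0, 0]], turn=[[0, 0, 0], [0, 0, 0], [0, 0, 0], [0, 0, 0], [0, 0, 0], [0, 0, 0], [0, 0, 0], [0, 0, 0], [0, 0, 0], [0, 0, 0]], hand=[0, 0, 0, 0, 0, 0, 0, 0, 0, 0])

```text
time_s: 41.65
position: [0.5844, -0.2518, 0.2151]
tool_rot: [[0.44, 0.898, 0.008], [0.898, -0.44, -0.003], [0.001, 0.009, -1.0]]
ft_force: [0.3, 0.0, -0.7]
grip_width: 0.0001
gripper_force: 0.0
```

drive_tool(offset=[[-0.6, 0, 0], [-0.6, 0, 0], [-0.6, 0, 0], [-0.6, 0, 0], [0, 0, 0], [0, 0, 0], [0, 0, 0], [0, 0, 0], [0, 0, 0], [0, 0, 0]], turn=[[0, 0, 0], [0, 0, 0], [0, 0, 0], [0, 0, 0], [0, 0, 0], [0, 0, 0], [0, 0, 0], [0, 0, 0], [0, 0, 0], [0, 0, 0]], hand=[0, 0, 0, 0, 0, 0, 0, 0, 0, 0])

```text
time_s: 42.9
position: [0.5418, -0.3366, 0.2123]
tool_rot: [[0.44, 0.898, 0.003], [0.898, -0.44, -0.001], [0.001, 0.003, -1.0]]
ft_force: [-0.3, -0.0, 0.3]
grip_width: 0.0001
gripper_force: 0.0
```

```bash
python3 -c "
from h import *
print(observe()['position'])
im=[cv2.resize(cv2.convertScaleAbs(get_image(n)[a:a+130,b:b+200],alpha=1.3,beta=25),None,fx=2,fy=2,interpolation=2) for n,a,b in(('scene',145,250),('side',175,270))]
cv2.imwrite('pics/c5.png',np.hstack(im))
im=get_image('side')[175:305,270:470]
cv2.imwrite('pics/c6.png',cv2.resize(cv2.convertScaleAbs(im,alpha=1.3,beta=25),None,fx=4,fy=4,interpolation=2))"
```

```text
[ 0.5417924  -0.33656051  0.21230794]
```

View pics/c5.png

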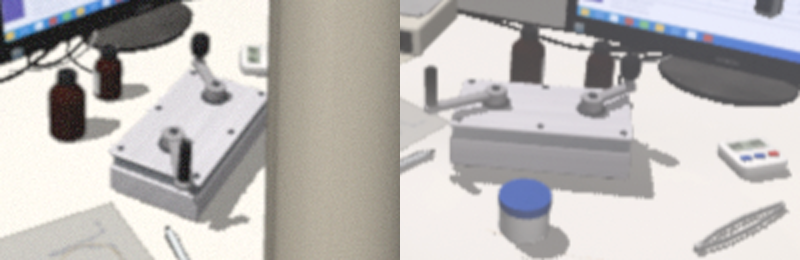

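View pics/c6.png

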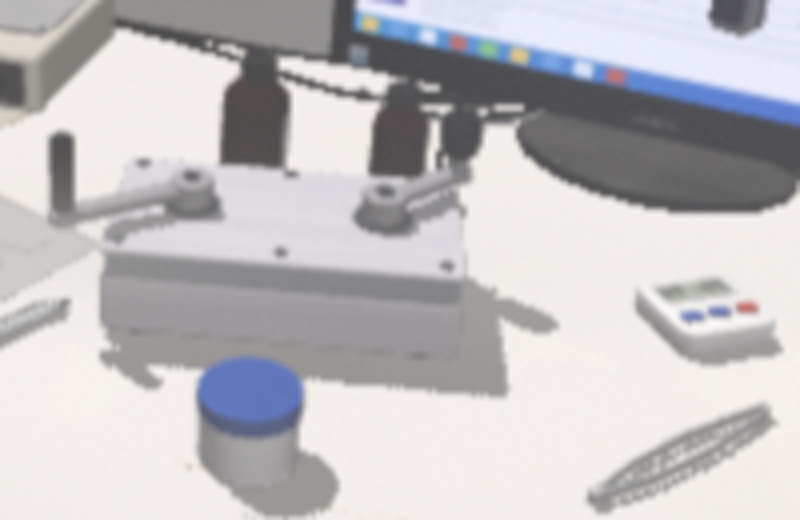

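The isolator rod (side crop about (62,172)) is still at home and the knob (about (460,135)) is swung away from the robot. The bottles, tin, timer and forceps are where they were. Handing in.

```bash
python3 -c "
from rig import *
print(env.close_job())"
```

```text
the job is handed in; nothing more can be done
None
```

The job is handed in with no result returned: the isolator was pressed home against its stop at about 9 N (about 1.12 rad), then the selector was swung to its stop at about 9 N (about 1.30 rad). Neither lever saw more than about 10 N in any reading, the things standing around looked undisturbed in the last pictures, and it took about 43 s.

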